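# Stack solder ingots, alternately inverted and crosswise

### The job

Build up the stack of tapered solder ingots on the small plywood board. First lay the loose ingot that rests on its narrow face (broad face up) lengthwise into the gap between the two ingots on the board, just as it lies, its ends in line with theirs, so that the layer is level; then lay the other loose ingot, which rests on its broad face, flat across the middle of that layer, crosswise to it.

Things in the scene. Friction and masses are not known exactly. Their poses are not given: they have to be found in the camera images.
- ingot_inv_c (a point): loose solder ingot, bare silver-grey metal, some 260 g: bar 60 mm long, 22 mm high, long flanks sloping, so one big face is broad (32 mm), the opposite one narrow (18 mm); ends flat and upright, 60 mm apart: grip it across the ends. This one lies upside down: narrow face below, broad face up. Point: its centre, 11 mm above its underside; x along its length, y across, z up.
- ingot_up_c (a point): loose solder ingot, bare silver-grey metal, some 260 g: bar 60 mm long, 22 mm high, long flanks sloping, so one big face is broad (32 mm), the opposite one narrow (18 mm); ends flat and upright, 60 mm apart: grip it across the ends. This one lies the usual way up: broad face below. Point: its centre, 11 mm above its underside; x along its length, y across, z up.
- bay (a point): middle of the gap between two such ingots fixed, broad face down, on a fixed plywood board (88 x 128 x 12 mm). Point on the board's top, 12 mm above the bench; x along the two ingots (ends at x = +-30 mm), y across (centre lines at +-30 mm), z up. Gap 28 mm wide at the board, 42 mm at their tops 22 mm higher, open at both ends. Wooden strips 7 mm high at y = +-53 mm.
Not all that is in view belongs to the job. Leave any red look-alike of the part that bears ingot_inv_c alone. What is shaped like the part that bears ingot_up_c but green or purple is not meant.

How it is judged:
By the outcome, as a careful person would: the job done as asked, in the order asked, and still so for the second after the job is handed in, with the robot touching nothing.
It also fails if it takes over 45 s, if anything falls off the work surface, if the arm or the gripper's body presses on something with over 40 N, if the wrist force passes 120 N, or if a joint passes its speed limit or range.

### The arm

A 6-joint arm with a two-finger parallel gripper is mounted at the origin on a cart in front of the work surface, level with it; the furniture and walls round the work are solid. World frame = base frame: x ahead of the robot, y to its left, z up, the work surface at z = 0. Lengths are in m, angles in degrees, forces in N, time in s.
With the tool pointing down it reaches from about 0.325 to 0.775 m from the base axis. Payload 5.5 kg.
Tool frame: the origin (TCP) lies on the centre line of the jaws, within the pads' length; the fingertips stand 17 mm ahead of it and the grasp point (between the pads) lies 2 mm behind it (bot.tips_ahead is the distance from the TCP to the fingertips, in m); z points along the fingers, y is the direction in which the jaws open and shut (so a half turn about z gives the same grasp; the last joint's range is limited). The gripper opens to 85 mm and grips with 20 to 120 N. Pads are 22 mm wide; open, the fingers measure 114 mm over their backs; the gripper's body (76 mm by 85 mm) begins 54 mm behind the grasp point. The pads swing forward as they close: fully open they stand 13 mm farther back than shut.
Start: joints at [-70.056, 5.22, 70.514, -0, 104.267, -3.249], TCP at [0.236, -0.552, 0.248] pointing down, gripper open.
Joint ranges: [-164.24, 164.24], [-49.07, 125.15], [9.68, 141.18], [-86.29, 266.29], [3.28, 154.24], [-151.56, 151.56]. Speed limits (degrees/s): [147.25, 147.25, 172.46, 180, 180, 180].

### API

Orientations are given as [roll, pitch, yaw] about the fixed x, y, z axes, in that order (R = Rz(yaw) Ry(pitch) Rx(roll)).
In Python, from plant import bot gives the robot as it stands.
- The arm moves only by the tool step_arm, never from a script. Its argument "motion" is a list of rows, each a list of 7 numbers: the shift along the tool's x, y, z in mm, then the turn, a rotation vector about the tool's x, y, z in degrees, then the gripper command: -1 is fully open, 1 is shut, values between are in proportion. A call has 1 to 20 rows; each row shifts and turns the commanded pose from where the row before left it, along the tool's axes as they then stand; what a row does not reach is not made up. A row lasts 1/10 s, in which the tool goes at most 50 mm and 8.59 degrees, less where a joint would pass 70% of its speed; a pose out of reach is approached as far as the arm can. A call with a gripper value outside its range is refused whole. The fingers move at their own pace and stop on an object; "grip_force" is the grip in N (left out, the last holds). Time passes only in rows, so rows that do not move let the fingers close. It gives the time, the measured TCP pose, the force and the opening at its end, in the units of the state.
- bot.sense(): the state, without advancing time (a new reading comes with each control period).
- bot.grab_frame(name): name is "side" or "top" or "wrist"; returns a dict with "pixels" (480x640x3 uint8, red, green, blue), "fx", "fy", "cx", "cy" (pixels), "D" ([k1, k2, p1, p2, k3] as OpenCV has them; the pictures are not rectified), "world_to_cam" (4x4, takes a point from world to camera coordinates). Camera axes: x right, y down, z forward; pixel columns grow to the right and rows downward; lengths in m; the calibration is good to about 2 mm. A picture is of the moment at which its call begins. There is no depth.
- bot.job_done(): hands the job in, once; it reports no verdict.
The state is a dict: "time_s": time; "q": joint angles; "qvel": joint speeds; "joint_efforts": joint torques, N m; "eef_pos": TCP position; "orientation": TCP orientation; "wrist_force": force on the tool from outside, world axes, zero at the start; "torque": the same for the moment, N m; "width": opening from 0.0 (shut) to 1.0 (fully open).
Only numpy, scipy, OpenCV 4.12 (cv2) and the standard library are available. Lean on these libraries where they do the work, as an engineer would, in place of code of your own. Each camera call takes 0.05 s, during which the arm holds its last target.

## Working session

There is one attempt and no reset: what is moved stays moved. The work goes in short steps, Python scripts to look and compute and a tool call to move; the robot and the scene stay as the last step left them, time stands still between calls to the robot, and variables do not carry over. Pictures are saved under pics/ and viewed, and the job is handed in when it is done.

Besides the shell and the picture viewer there is one more tool, called as name([rows], argument=value, ...), one row to a line, values as JSON. step_arm: Moves the arm, as the interface text tells. Its arguments: {"type":"object","properties":{"motion":{"type":"array"},"grip_force":{"type":"number"}},"required":["motion"]}

```bash
mkdir -p pics; python3 - <<'E'
from plant import bot
import cv2
print(bot.sense(), bot.tips_ahead)
for n in ["side","top","wrist"]:
    f=bot.grab_frame(n); cv2.imwrite(f"pics/{n}0.png",f["pixels"][:,:,::-1])
    print(n,f["fx"],f["fy"],f["cx"],f["cy"],f["D"],f["world_to_cam"].round(3).tolist() if hasattr(f["world_to_cam"],'round') else f["world_to_cam"])
E
```

```text
{'time_s': 0.0, 'q': array([-7.00568142e+01,  5.26530195e+00,  7.05837525e+01, -6.64795101e-04,
        1.04265562e+02, -3.24996832e+00]), 'qvel': array([ 0.08311808, -0.09703179, -0.00695564, -0.0626603 ,  0.08460446,
       -0.00309722]), 'joint_efforts': array([ 2.65045028e-04, -4.58739173e+01, -4.18021631e+01, -1.09264233e-04,
        1.18522835e-02,  1.56560951e-07]), 'eef_pos': array([ 0.23619689, -0.55128299,  0.24710944]), 'orientation': array([-1.79885532e+02, -5.85424783e-03,  2.31929851e+01]), 'wrist_force': array([ 1.41032066, -0.61902479, -0.65009045]), 'torque': array([-0.04735197, -0.00192039,  0.01706165]), 'width': 1.0044625660830375} 0.017
side 614.1104437909461 614.1104437909461 324.78271128170763 244.23673703735594 [0.03954737 0.         0.         0.         0.        ] [[-1.0, -0.009, -0.02, 0.497], [0.01, 0.602, -0.798, 0.123], [0.019, -0.798, -0.602, 0.802], [0.0, 0.0, 0.0, 1.0]]
top 562.1319570502985 562.1319570502985 324.64630544873484 252.7630170826391 [-0.03183865  0.          0.          0.          0.        ] [[-0.015, -1.0, -0.027, -0.14], [-0.995, 0.018, -0.101, 0.51], [0.102, 0.025, -0.994, 0.846], [0.0, 0.0, 0.0, 1.0]]
wrist 340.6285289099902 340.6285289099902 317.9117519012586 236.81285945502185 [-0.02424397  0.          0.          0.          0.        ] [[0.394, -0.919, -0.002, -0.599], [-0.876, -0.377, 0.3, -0.038], [-0.276, -0.116, -0.954, 0.381], [0.0, 0.0, 0.0, 1.0]]
```

View pics/top0.png

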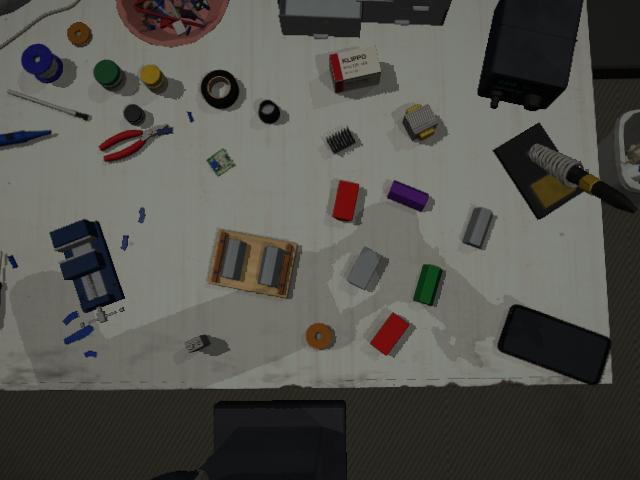

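View pics/side0.png

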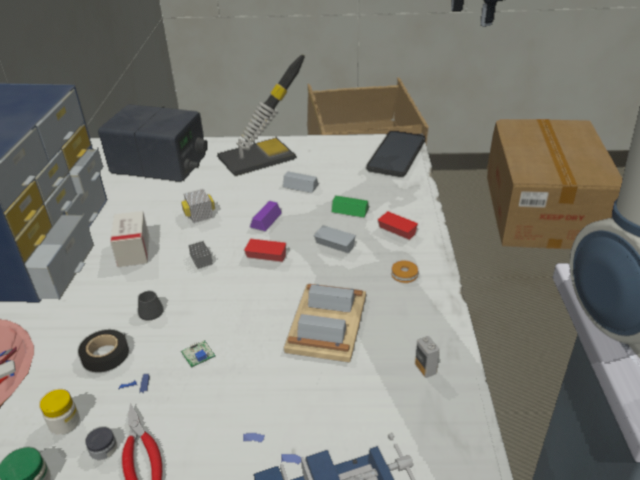

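View pics/wrist0.png

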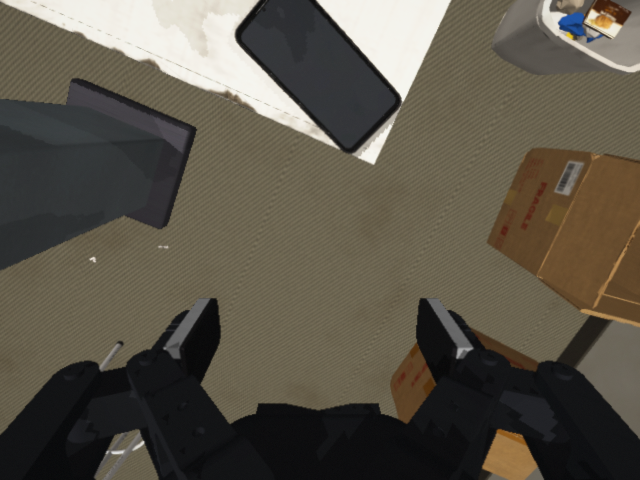

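The top view shows two loose grey bars, at about (366,268), a broad plain face and so inverted, and at about (478,227), with flanks visible and so upright. The board is at about (254,263). I'll enlarge these next.

```bash
python3 - <<'E'
import cv2,numpy as np
t=cv2.imread("pics/top0.png"); s=cv2.imread("pics/side0.png")
def c(im,x,y,w,h,k): return cv2.convertScaleAbs(cv2.resize(im[y:y+h,x:x+w],None,fx=k,fy=k,interpolation=cv2.INTER_CUBIC),alpha=1.5)
cv2.imwrite("pics/t_board.png",c(t,205,220,100,80,8))
cv2.imwrite("pics/t_inv.png",np.hstack([c(t,340,240,50,60,8),c(t,453,197,50,60,8)]))
cv2.imwrite("pics/s_board.png",c(s,280,275,100,90,6))
cv2.imwrite("pics/s_inv.png",np.hstack([c(s,310,220,50,40,8),c(s,276,165,50,40,8)]))
E
```

```text
(no output)
```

View pics/t_board.png

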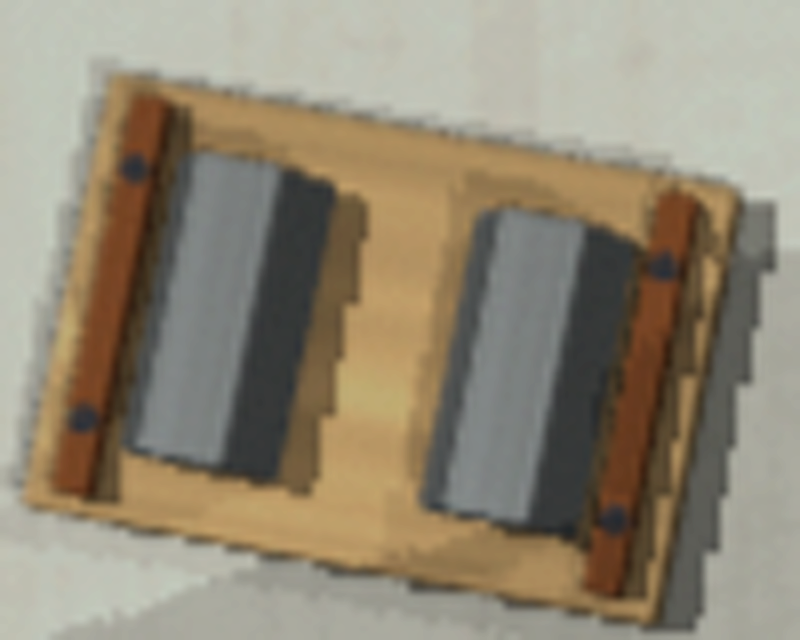

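View pics/t_inv.png

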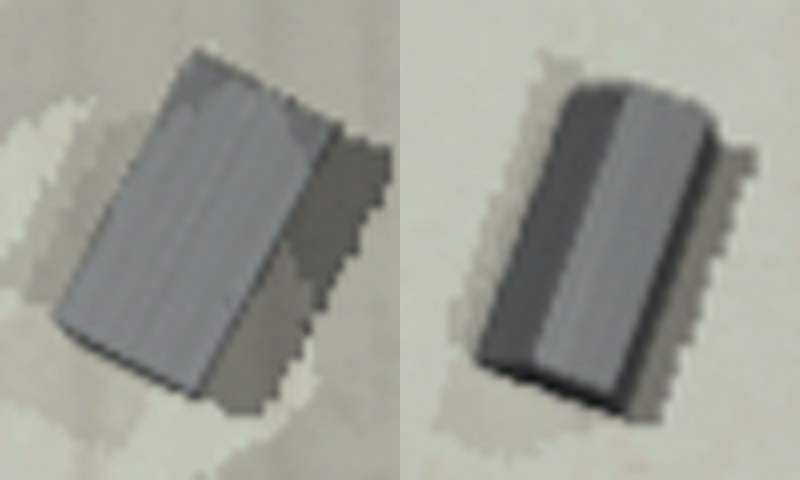

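View pics/s_board.png

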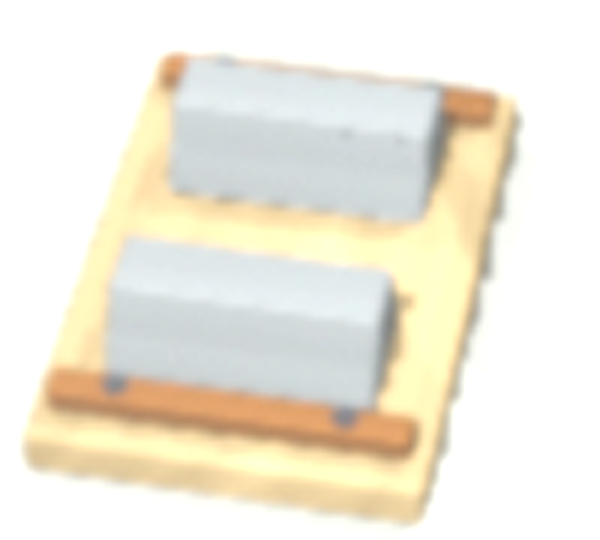

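View pics/s_inv.png

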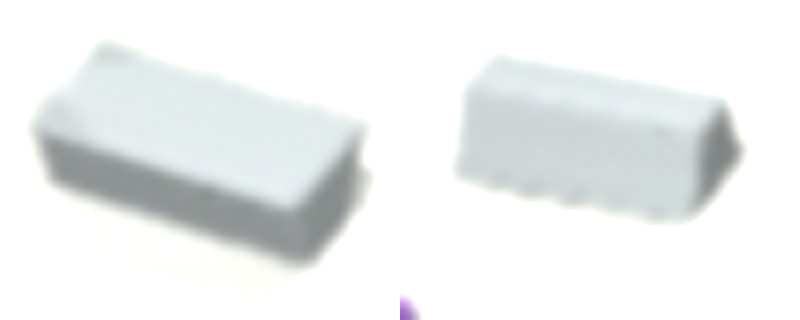

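```bash
cat > h.py <<'E'
import numpy as np,cv2
from scipy.optimize import least_squares
def full(p,x0,y0,k): return (np.array(p,float)+.5)/k-.5+[x0,y0]
def proj(f,P):
    P=np.atleast_2d(P).astype(float); W=f["world_to_cam"]
    r,_=cv2.Rodrigues(W[:3,:3].copy())
    K=np.array([[f["fx"],0,f["cx"]],[0,f["fy"],f["cy"]],[0,0,1.]])
    return cv2.projectPoints(P,r,W[:3,3].copy(),K,np.array(f["D"],float))[0].reshape(-1,2)
def pl(m,x,y,yaw):
    c,s=np.cos(yaw),np.sin(yaw); m=np.array(m,float)
    return np.c_[x+c*m[:,0]-s*m[:,1], y+s*m[:,0]+c*m[:,1], m[:,2]]
def fit(f,m,px,x0):
    r=least_squares(lambda q:(proj(f,pl(m,*q))-px).ravel(),x0,x_scale=[.1,.1,1])
    return r.x,np.abs(r.fun).reshape(-1,2).max(1).round(2)
E
cat > m.py <<'E'
from h import *
from plant import bot
ft=bot.grab_frame("top"); fs=bot.grab_frame("side")
def rect(hx,hy,z): return [[hx,hy,z],[hx,-hy,z],[-hx,-hy,z],[-hx,hy,z]]  # image TL,TR,BR,BL in top cam
def off(m,dy): return [[a,b+dy,c] for a,b,c in m]
D=np.degrees
def show(n,r): print(n,(r[0][:2]*1000).round(1),D(r[0][2]).round(1),r[1])
# inv
m=rect(.03,.016,.022)
show("inv top",fit(ft,m,full([(197,48),(342,128),(200,392),(55,315)],340,240,8),[.5,-.2,0]))
# side: TL.. crop ids  (far-left etc): world +x -> image left ; +y -> toward down
show("inv side",fit(fs,m,full([(33,125),(103,42),(366,126),(296,210)],310,220,8),[.5,-.2,0]))
m=rect(.03,.009,.022)
show("up top",fit(ft,m,full([(225,82),(315,118),(215,390),(135,355)],453,197,8),[.5,-.4,0]))
show("up side",fit(fs,m,full([(68,88),(105,55),(322,100),(302,128)],276,165,8),[.5,-.4,0]))
m=off(rect(.03,.009,.034),.03)+off(rect(.03,.009,.034),-.03)
show("bay top",fit(ft,m,full([(195,153),(282,165),(222,465),(135,452),(497,208),(587,225),(530,522),(445,510)],205,220,8),[.45,0,0]))
show("bay side",fit(fs,m,full([(110,285),(127,240),(390,270),(383,320),(175,95),(190,60),(438,88),(432,135)],280,275,6),[.45,0,0]))
m=[[.044,.064,.012],[.044,-.064,.012],[-.044,.064,.012]]
show("board top",fit(ft,m,full([(112,75),(740,185),(25,500)],205,220,8),[.45,0,0]))
m=[[.044,.064,.012],[-.044,-.064,.012],[-.044,.064,.012]]
show("board side",fit(fs,m,full([(28,437),(516,100),(418,492)],280,275,6),[.45,0,0]))
E
python3 m.py
```

```text
inv top [ 484.1 -209.2] -29.3 [0.34 0.59 0.59 0.38]
inv side [ 483.9 -207.1] -28.6 [1.01 0.22 0.74 0.16]
up top [ 544.8 -390.3] -21.6 [0.66 1.16 0.74 1.05]
up side [ 544.7 -388.7] -23.7 [0.79 0.92 1.71 1.21]
bay top [494.6 -33.4] -11.2 [0.56 0.35 0.79 0.32 0.62 0.69 0.68 0.78]
bay side [495.  -33.2] -11.3 [0.51 1.56 1.16 0.79 1.67 0.97 0.98 0.45]
board top [494.9 -34.1] -11.4 [0.7  0.52 0.76]
board side [495.3 -32.6] -11.3 [1.55 0.7  1.19]
```

The two cameras agree within about 2 mm, and the sizes fit. I'll turn the tool and move above the inverted ingot.

step_arm([
  [0,0,0,0,0,-7.56,-1],
  [0,0,0,0,0,-7.56,-1],
  [0,0,0,0,0,-7.56,-1],
  [0,0,0,0,0,-7.56,-1],
  [0,0,0,0,0,-7.56,-1],
  [35,4.2,0,0,0,0,-1],
  [35,4.2,0,0,0,0,-1],
  [35,4.2,0,0,0,0,-1],
  [35,4.2,0,0,0,0,-1],
  [35,4.2,8,0,0,0,-1],
  [35,4.2,20,0,0,0,-1],
  [35,4.2,20,0,0,0,-1],
  [35,4.2,20,0,0,0,-1],
  [35,4.2,20,0,0,0,-1],
  [35,4.2,20,0,0,0,-1],
  [35,4.2,20,0,0,0,-1],
  [35,4.2,20,0,0,0,-1],
  [0,0,0,0,0,0,-1],
  [0,0,0,0,0,0,-1],
], grip_force=60)

```text
time_s: 2.15
eef_pos: [0.4839, -0.208, 0.0997]
orientation: [-179.9, 0.0, 61.1]
wrist_force: [-0.9, 0.3, -0.1]
width: 1.0
```

```bash
cat > go.py <<'E'
import sys,numpy as np
from plant import bot
def go(x,y,z,yaw):
    s=bot.sense(); p=s["eef_pos"]; Y=s["orientation"][2]
    d=np.array([x,y,z])-p; d*=1000
    dy=(yaw-Y+180)%360-180
    out=[]
    for a in (yaw,):
        c,n=np.cos(np.radians(a)),np.sin(np.radians(a))
        out=[d[0]*c+d[1]*n, d[0]*n-d[1]*c, -d[2]]
    print("t",round(s["time_s"],2),"pos",p.round(4),"rpy",s["orientation"].round(2),"F",s["wrist_force"].round(1),"w",round(s["width"],3))
    print("turn z first",round(-dy,2),"then shift tool xyz mm",np.round(out,1))
if __name__=="__main__": go(*map(float,sys.argv[1:5]))
E
python3 go.py .484 -.208 .02 61; python3 - <<'E'
from plant import bot
import cv2
f=bot.grab_frame("wrist"); cv2.imwrite("pics/w1.png",f["pixels"][:,:,::-1])
E
```

```text
t 2.15 pos [ 0.4839 -0.208   0.0997] rpy [-1.7992e+02  3.0000e-02  6.1100e+01] F [-0.9  0.3 -0.1] w 1.0
turn z first 0.1 then shift tool xyz mm [ 0.1  0.1 79.7]
```

View pics/w1.png

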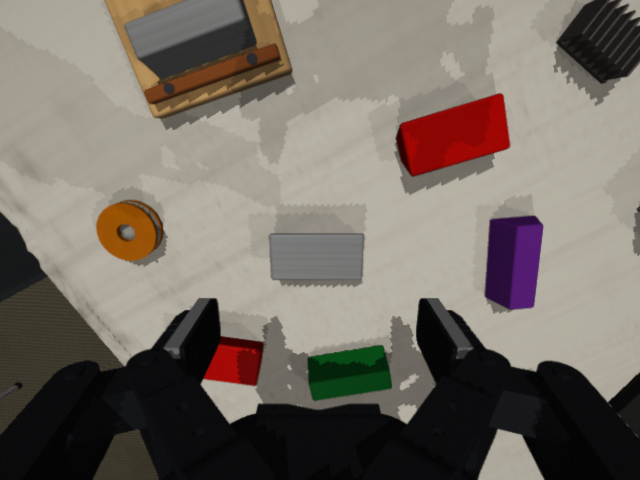

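The ingot sits centred at (317,256) in the wrist view and square to the jaws. I'll measure it with this camera too.

```bash
python3 - <<'E'
from h import *
from plant import bot
f=bot.grab_frame("wrist")
im=f["pixels"][:,:,::-1]
c=cv2.resize(im[215:300,250:385],None,fx=6,fy=6,interpolation=cv2.INTER_CUBIC)[:, :800]
cv2.imwrite("pics/w1c.png",c)
px=np.array([(363,232),(364,280),(271,280),(269.5,234)],float)
m=[[.03,.016,.022],[.03,-.016,.022],[-.03,-.016,.022],[-.03,.016,.022]]
r=fit(f,m,px,[.484,-.208,-.5]); print(r[0],np.degrees(r[0][2]),r[1])
E
```

```text
[ 0.48351721 -0.2090452  -0.49045849] -28.101201561514376 [1.21 1.07 0.6  0.76]
```

View pics/w1c.png

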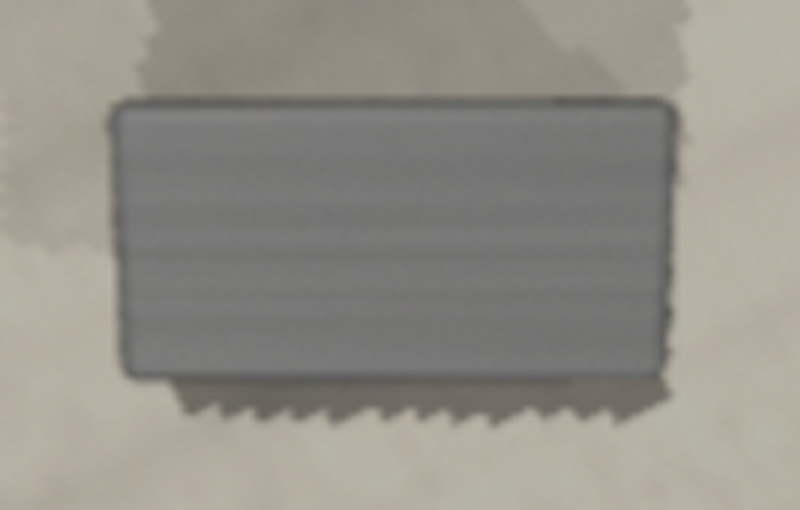

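Square to the jaws within 1° and centred within 1 mm. I'll descend to TCP z of about 21 mm and look.

step_arm([
  [0,0,15,0,0,0,-1],
  [0,0,15,0,0,0,-1],
  [0,0,15,0,0,0,-1],
  [0,0,15,0,0,0,-1],
  [0,0,10,0,0,0,-1],
  [0,0,8,0,0,0,-1],
  [0,0,0,0,0,0,-1],
])

```text
time_s: 2.95
eef_pos: [0.4833, -0.2083, 0.0206]
orientation: [-179.9, 0.0, 61.0]
wrist_force: [0.3, 0.1, -0.1]
width: 1.002
```

```bash
python3 go.py .484 -.208 .02 61; python3 - <<'E'
from plant import bot
import cv2
f=bot.grab_frame("side")["pixels"][:,:,::-1]
cv2.imwrite("pics/s2.png",cv2.resize(f[170:290,255:415],None,fx=5,fy=5,interpolation=cv2.INTER_CUBIC))
f=bot.grab_frame("wrist")["pixels"][:,:,::-1]
cv2.imwrite("pics/w2.png",f)
E
```

```text
t 2.95 pos [ 0.4833 -0.2083  0.0206] rpy [-1.7985e+02  1.0000e-02  6.0990e+01] F [ 0.3  0.1 -0.1] w 1.002
turn z first -0.01 then shift tool xyz mm [0.6 0.5 0.6]
```

View pics/s2.png

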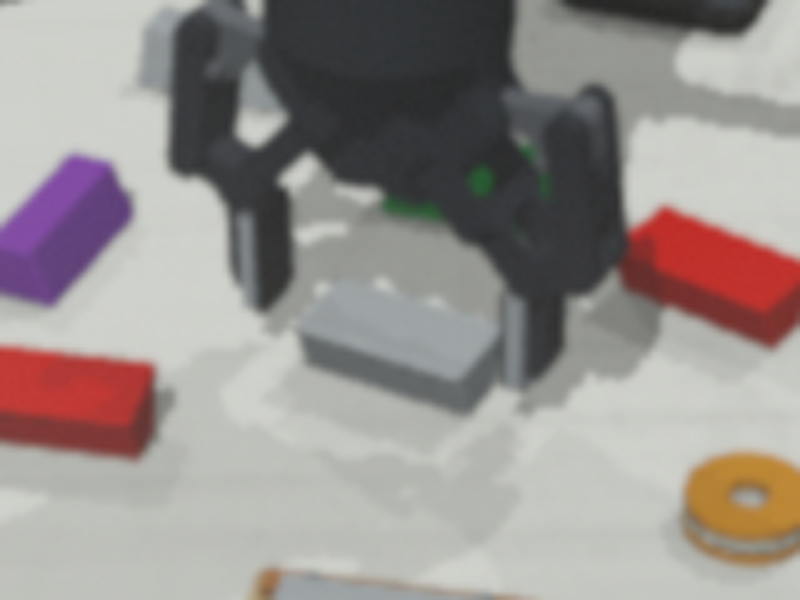

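View pics/w2.png

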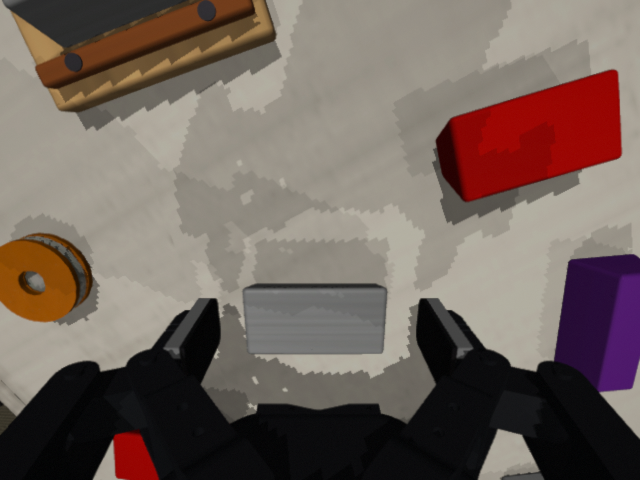

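```bash
python3 - <<'E'
from h import *
from plant import bot
f=bot.grab_frame("side")
a=np.radians(-29);u=np.array([np.cos(a),np.sin(a)]);v=np.array([-u[1],u[0]])
for z in (0,.005,.01,.015):
  for s in(1,-1):
    P=np.r_[np.array([.4835,-.2083])+s*.0425*u+.011*v,z]
    q=proj(f,P)[0]; print(z,s,((q-[255,170]+.5)*5).round(0))
E
```

```text
0 1 [269. 362.]
0 -1 [504. 440.]
0.005 1 [268. 350.]
0.005 -1 [504. 427.]
0.01 1 [268. 337.]
0.01 -1 [505. 414.]
0.015 1 [267. 325.]
0.015 -1 [505. 401.]
```

The tips are still at about z = 17–20 mm with the jaws open, because the pads sit back. I'll go 5.5 mm lower, then close.

step_arm([
  [0.4,0.4,3,0,0,0,-1],
  [0,0,2.5,0,0,0,-1],
  [0,0,0,0,0,0,0.0],
  [0,0,0,0,0,0,0.3],
  [0,0,0,0,0,0,0.6],
  [0,0,0,0,0,0,1],
  [0,0,0,0,0,0,1],
  [0,0,0,0,0,0,1],
  [0,0,0,0,0,0,1],
], grip_force=60)

```text
time_s: 4.0
eef_pos: [0.4849, -0.2086, 0.0172]
orientation: [180.0, -0.0, 61.0]
wrist_force: [-0.1, 0.7, 4.4]
width: 0.687
```

```bash
python3 go.py .495 -.0335 .1 78.7; python3 - <<'E'
from plant import bot
import cv2
f=bot.grab_frame("side")["pixels"][:,:,::-1]
cv2.imwrite("pics/s3.png",cv2.resize(f[170:290,255:415],None,fx=5,fy=5,interpolation=cv2.INTER_CUBIC))
E
```

```text
t 4.0 pos [ 0.4849 -0.2086  0.0172] rpy [179.96  -0.    60.99] F [-0.1  0.7  4.4] w 0.687
turn z first -17.71 then shift tool xyz mm [173.7 -24.4 -82.8]
```

View pics/s3.png

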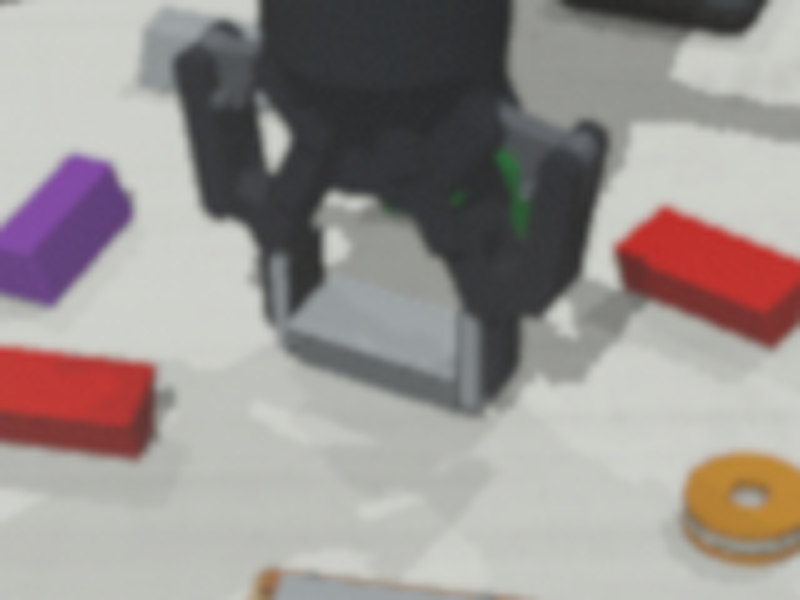

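Gripped: the opening is about 58 mm, as expected. I'll lift 85 mm and move above the bay.

step_arm([
  [0,0,-10,0,0,0,1],
  [0,0,-25,0,0,0,1],
  [0,0,-25,0,0,0,1],
  [0,0,-25,0,0,0,1],
  [0,0,0,0,0,-5.9,1],
  [0,0,0,0,0,-5.9,1],
  [0,0,0,0,0,-5.9,1],
  [21.7,-3.05,0,0,0,0,1],
  [21.7,-3.05,0,0,0,0,1],
  [21.7,-3.05,0,0,0,0,1],
  [21.7,-3.05,0,0,0,0,1],
  [21.7,-3.05,0,0,0,0,1],
  [21.7,-3.05,0,0,0,0,1],
  [21.7,-3.05,0,0,0,0,1],
  [21.7,-3.05,0,0,0,0,1],
  [0,0,0,0,0,0,1],
  [0,0,0,0,0,0,1],
])

```text
time_s: 5.75
eef_pos: [0.4943, -0.0334, 0.1014]
orientation: [-179.9, 0.0, 78.8]
wrist_force: [0.4, -0.0, -2.6]
width: 0.687
```

```bash
python3 go.py .495 -.0335 .0292 78.7; python3 - <<'E'
from plant import bot
import cv2
for n in("wrist","side"):
  f=bot.grab_frame(n)["pixels"][:,:,::-1]
  cv2.imwrite(f"pics/{n}4.png",f)
E
```

```text
t 5.75 pos [ 0.4943 -0.0334  0.1014] rpy [-1.7994e+02  3.0000e-02  7.8760e+01] F [ 0.4 -0.  -2.6] w 0.687
turn z first 0.06 then shift tool xyz mm [-0.   0.7 72.2]
```

View pics/wrist4.png

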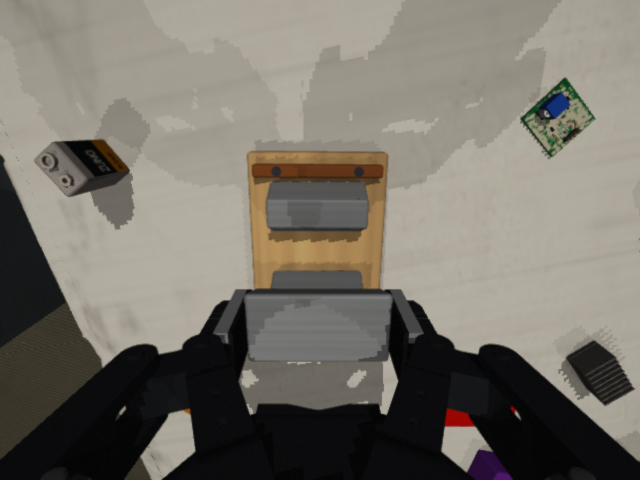

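View pics/side4.png

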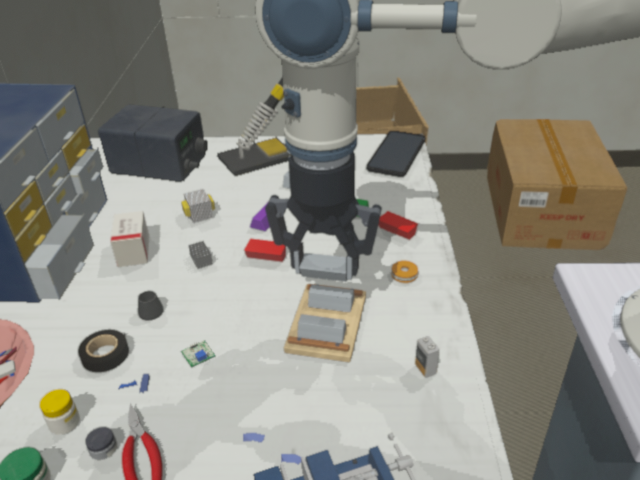

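The wrist view shows the ingot held square, its broad face at x 246–390, y 290–361. I'll work out where it sits in the grip, and remeasure the bay ingots with the wrist camera.

```bash
python3 - <<'E'
from h import *
from plant import bot
im=cv2.imread("pics/wrist4.png")
cv2.imwrite("pics/w4c.png",cv2.resize(im[270:370,235:400],None,fx=4.8,fy=4.8,interpolation=cv2.INTER_CUBIC))
cv2.imwrite("pics/w4d.png",cv2.resize(im[145:300,240:395],None,fx=3.87,fy=3.87,interpolation=cv2.INTER_CUBIC))
E
```

```text
(no output)
```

View pics/w4c.png

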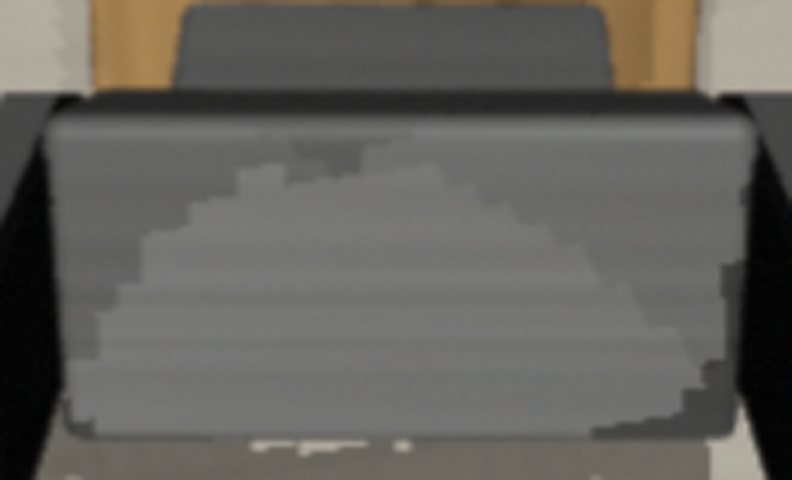

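View pics/w4d.png

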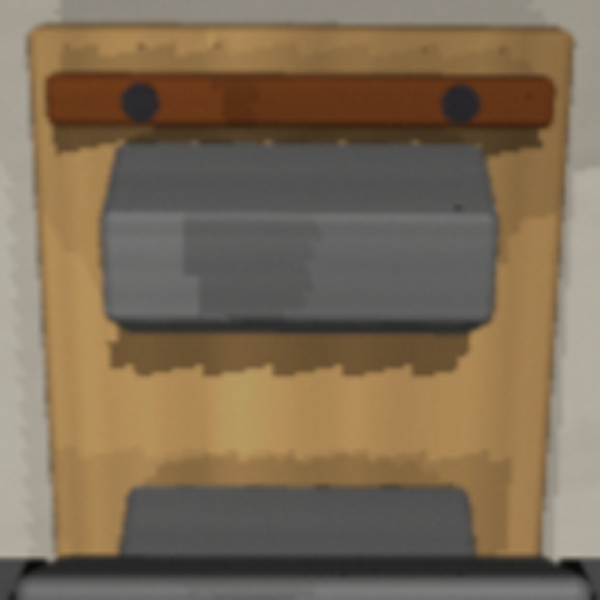

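```bash
python3 - <<'E'
from h import *
from plant import bot
f=bot.grab_frame("wrist"); s=bot.sense(); print(s["eef_pos"],s["orientation"][2])
zt=.1014-.0172+.022
m=[[-.03,.016,zt],[.03,.016,zt],[.03,-.016,zt],[-.03,-.016,zt]]
def sh(n,r): print(n,(r[0][:2]*1e3).round(1),np.degrees(r[0][2]).round(2),r[1])
sh("held",fit(f,m,full([(46,118),(754,118),(737,437),(65,437)],235,270,4.8),[.49,-.03,-.2]))
m=[[-.03,.039,.034],[.03,.039,.034],[-.03,.021,.034],[.03,.021,.034],[-.03,.046,.012],[.03,.046,.012],[-.03,-.014,.012],[.03,-.014,.012],[-.044,.064,.012],[.044,.064,.012]]
sh("bay",fit(f,m,full([(105,210),(496,212),(107,318),(492,320),(118,143),(483,143),(130,487),(468,487),(33,25),(572,30)],240,145,3.87),[.49,-.03,-.2]))
E
```

```text
[ 0.49451917 -0.03422335  0.10158904] 78.64378519059102
held [495.1 -34.4] -11.25 [2.07 2.21 0.89 0.96]
bay [494.5 -33.5] -11.65 [1.55 1.52 1.77 1.85 0.68 0.44 1.66 1.15 1.91 1.44]
```

All three cameras put the bay at about (0.4948, −0.0335) with yaw −11.3°, and the held ingot is already over it within 1 mm. I'll descend.

step_arm([
  [0.4,0,12,0,0,0,1],
  [0,0,14,0,0,0,1],
  [0,0,14,0,0,0,1],
  [0,0,12,0,0,0,1],
  [0,0,8,0,0,0,1],
  [0,0,5,0,0,0,1],
  [0,0,3,0,0,0,1],
  [0,0,1.5,0,0,0,1],
  [0,0,1,0,0,0,1],
  [0,0,0,0,0,0,1],
])

```text
time_s: 6.9
eef_pos: [0.495, -0.0331, 0.0317]
orientation: [180.0, -0.0, 78.7]
wrist_force: [0.1, 0.3, -1.4]
width: 0.683
```

```bash
python3 go.py .4945 -.0333 .0292 78.7; python3 - <<'E'
from plant import bot
import cv2
f=bot.grab_frame("side")["pixels"][:,:,::-1]
cv2.imwrite("pics/s5.png",cv2.resize(f[250:370,255:415],None,fx=5,fy=5,interpolation=cv2.INTER_CUBIC))
E
```

```text
t 6.9 pos [ 0.495  -0.0331  0.0317] rpy [179.96  -0.    78.7 ] F [ 0.1  0.3 -1.4] w 0.683
turn z first -0.0 then shift tool xyz mm [-0.3 -0.5  2.5]
```

View pics/s5.png

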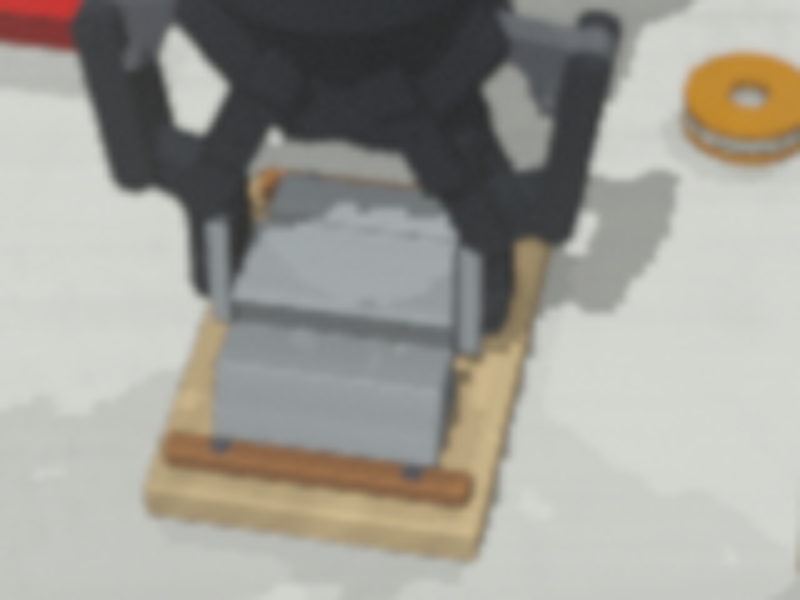

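It's entering the gap cleanly. I'll lower the last 2.5 mm gently.

step_arm([
  [0,-0.4,1,0,0,0,1],
  [0,0,0.8,0,0,0,1],
  [0,0,0.6,0,0,0,1],
  [0,0,0,0,0,0,1],
  [0,0,0,0,0,0,1],
])

```text
time_s: 7.45
eef_pos: [0.4944, -0.033, 0.0292]
orientation: [180.0, 0.0, 78.7]
wrist_force: [-3.1, 0.1, 2.1]
width: 0.683
```

```bash
python3 go.py .4945 -.0333 .0292 78.7
```

```text
t 7.45 pos [ 0.4944 -0.033   0.0292] rpy [179.99   0.    78.69] F [-3.1  0.1  2.1] w 0.683
turn z first -0.01 then shift tool xyz mm [-0.3  0.1  0. ]
```

Contact: the force has gone from −2.6 to +2.1 N. I'll release and rise slightly.

step_arm([
  [0,0,0,0,0,0,-0.6],
  [0,0,0,0,0,0,-1],
  [0,0,0,0,0,0,-1],
  [0,0,0,0,0,0,-1],
  [0,0,0,0,0,0,-1],
  [0,0,-10,0,0,0,-1],
  [0,0,-20,0,0,0,-1],
  [0,0,-20,0,0,0,-1],
  [0,0,-30,0,0,0,-1],
  [0,0,-30,0,0,0,-1],
  [0,0,0,0,0,0,-1],
])

```text
time_s: 8.55
eef_pos: [0.4967, -0.0333, 0.1451]
orientation: [179.5, -0.0, 78.7]
wrist_force: [0.4, -0.5, 1.2]
width: 0.998
```

```bash
python3 go.py .5447 -.3895 .1 67.6; python3 - <<'E'
from plant import bot
import cv2
f=bot.grab_frame("wrist")["pixels"][:,:,::-1]
cv2.imwrite("pics/w6.png",f)
f=bot.grab_frame("side")["pixels"][:,:,::-1]
cv2.imwrite("pics/s6.png",cv2.resize(f[250:370,255:415],None,fx=5,fy=5,interpolation=cv2.INTER_CUBIC))
E
```

```text
t 8.55 pos [ 0.4967 -0.0333  0.1451] rpy [ 1.7946e+02 -3.0000e-02  7.8690e+01] F [ 0.4 -0.5  1.2] w 0.998
turn z first 11.09 then shift tool xyz mm [-311.   180.1   45.1]
```

View pics/w6.png

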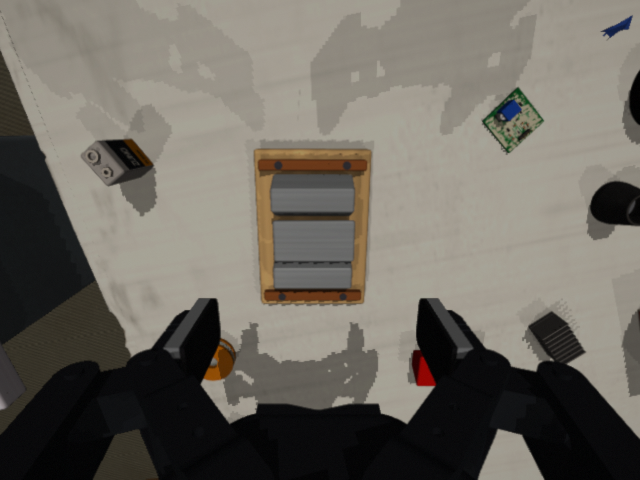

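View pics/s6.png

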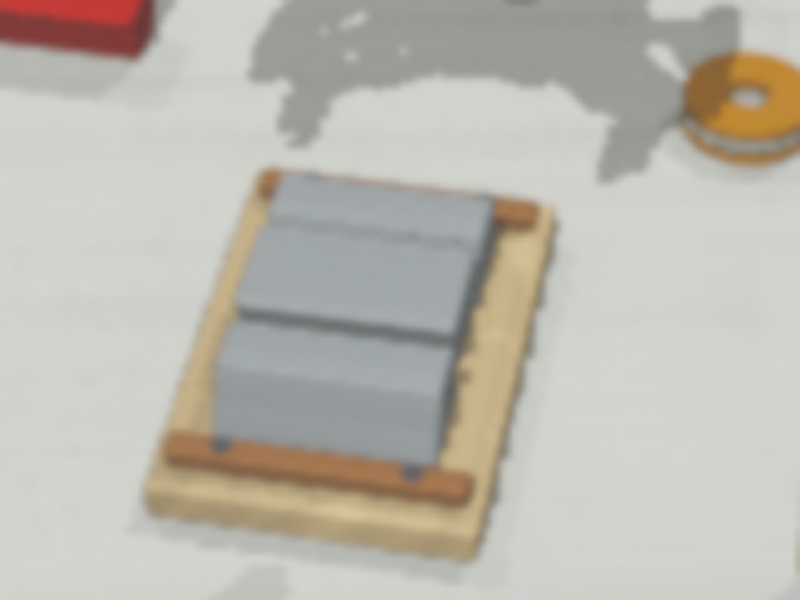

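Flat, level and with ends in line, as far as these views show. Now I'll move over the second ingot, then check the placement from the top camera.

step_arm([
  [0,0,0,0,0,5.55,-1],
  [0,0,0,0,0,5.55,-1],
  [-31.1,18,0,0,0,0,-1],
  [-31.1,18,0,0,0,0,-1],
  [-31.1,18,0,0,0,0,-1],
  [-31.1,18,0,0,0,0,-1],
  [-31.1,18,0,0,0,0,-1],
  [-31.1,18,0,0,0,0,-1],
  [-31.1,18,0,0,0,0,-1],
  [-31.1,18,15,0,0,0,-1],
  [-31.1,18,15,0,0,0,-1],
  [-31.1,18,15,0,0,0,-1],
  [0,0,0,0,0,0,-1],
  [0,0,0,0,0,0,-1],
])

```text
time_s: 10.05
eef_pos: [0.5412, -0.3889, 0.0912]
orientation: [-179.7, -0.1, 67.5]
wrist_force: [-1.1, -0.5, 0.1]
width: 0.998
```

```bash
python3 go.py .5447 -.3895 .02 67.6; python3 - <<'E'
from plant import bot
import cv2
f=bot.grab_frame("wrist")["pixels"][:,:,::-1]
cv2.imwrite("pics/w7.png",f)
cv2.imwrite("pics/w7c.png",cv2.resize(f[210:310,250:385],None,fx=5.5,fy=5.5,interpolation=cv2.INTER_CUBIC))
f=bot.grab_frame("top")["pixels"][:,:,::-1]
cv2.imwrite("pics/t7.png",cv2.convertScaleAbs(cv2.resize(f[220:300,205:305],None,fx=8,fy=8,interpolation=cv2.INTER_CUBIC),alpha=1.5))
E
```

```text
t 10.05 pos [ 0.5412 -0.3889  0.0912] rpy [-1.7975e+02 -9.0000e-02  6.7520e+01] F [-1.1 -0.5  0.1] w 0.998
turn z first -0.08 then shift tool xyz mm [ 0.8  3.5 71.2]
```

View pics/w7c.png

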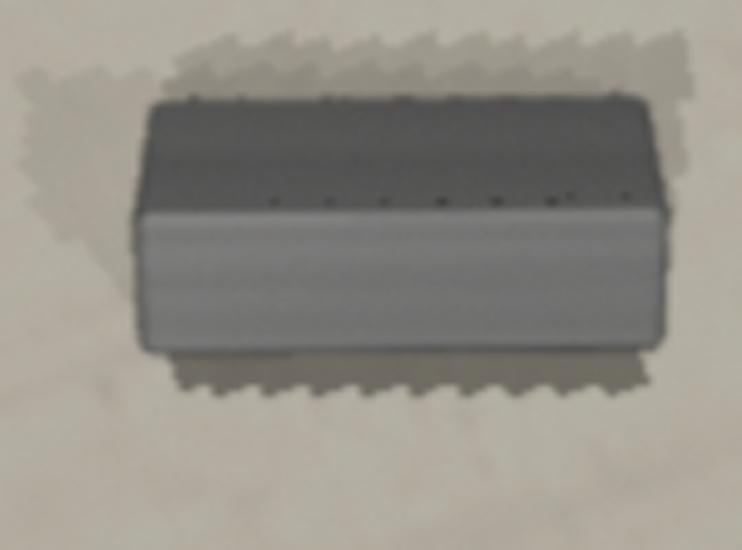

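View pics/t7.png

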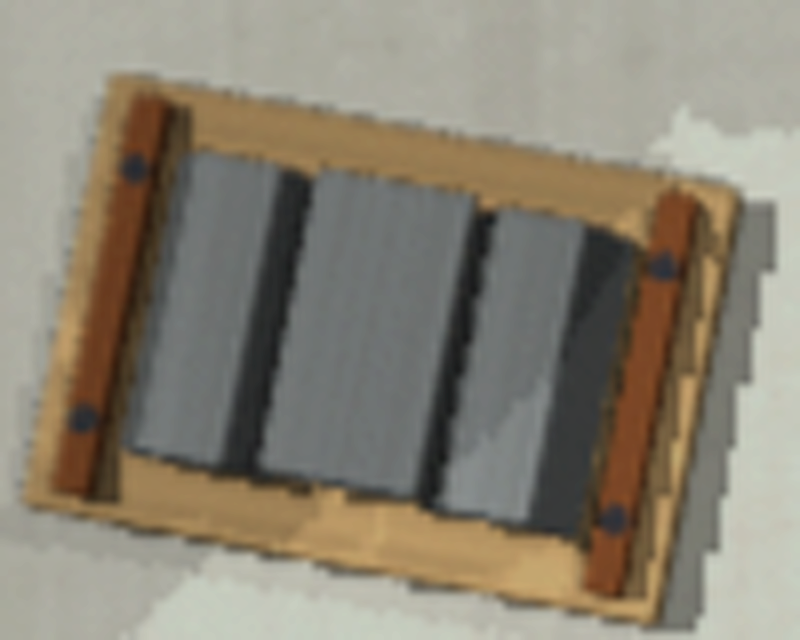

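View pics/w7.png

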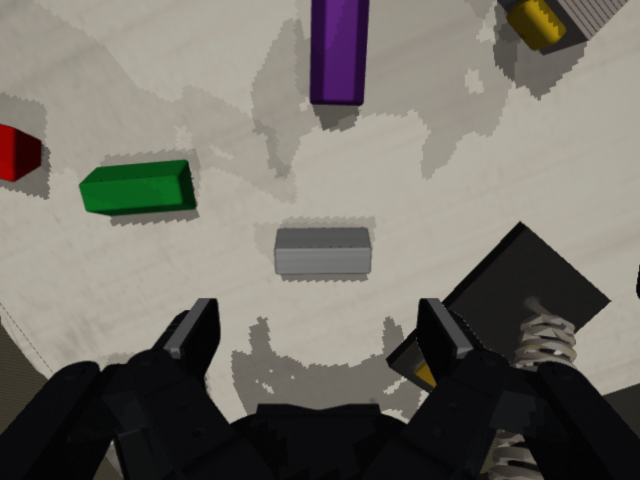

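The top view shows the inverted ingot centred in the gap, level, with its ends in line. Next I'll fit the second ingot in the wrist view.

```bash
python3 - <<'E'
from h import *
from plant import bot
f=bot.grab_frame("wrist"); s=bot.sense(); print(s["eef_pos"],s["orientation"])
m=[[-.03,.009,.022],[.03,.009,.022],[-.03,-.009,.022],[.03,-.009,.022],[-.03,.016,0],[.03,.016,0]]
r=fit(f,m,full([(138,212),(668,208),(142,350),(664,348),(153,100),(645,96)],250,210,5.5),[.54,-.39,-.4])
print(r[0],np.degrees(r[0][2]),r[1])
E
python3 go.py .5447 -.3895 .02 67.4
```

```text
[ 0.5425873  -0.38808368  0.09455373] [ 1.79964414e+02 -1.08238801e-02  6.76558947e+01]
[ 0.54535939 -0.389774   -0.3825958 ] -21.921124605016335 [0.65 0.42 1.34 1.06 0.76 0.66]
t 10.2 pos [ 0.5426 -0.3881  0.0946] rpy [ 1.7996e+02 -1.0000e-02  6.7660e+01] F [ 0.1 -0.4 -0.2] w 1.002
turn z first 0.26 then shift tool xyz mm [-0.5  2.5 74.6]
```

step_arm([
  [-0.5,2.5,10,0,0,0,-1],
  [0,0,15,0,0,0,-1],
  [0,0,15,0,0,0,-1],
  [0,0,10,0,0,0,-1],
  [0,0,8,0,0,0,-1],
  [0,0,5,0,0,0,-1],
  [0,0,0,0,0,0,-1],
  [0,0,0,0,0,0,-1],
])

```text
time_s: 11.0
eef_pos: [0.5446, -0.3908, 0.0313]
orientation: [180.0, 0.0, 67.6]
wrist_force: [-0.2, -0.5, 0.4]
width: 1.002
```

```bash
python3 go.py .545 -.3897 .016 67.8; python3 - <<'E'
from plant import bot
import cv2
f=bot.grab_frame("wrist")["pixels"][:,:,::-1]
cv2.imwrite("pics/w8.png",f)
E
```

```text
t 11.0 pos [ 0.5446 -0.3908  0.0313] rpy [1.7996e+02 1.0000e-02 6.7590e+01] F [-0.2 -0.5  0.4] w 1.002
turn z first -0.21 then shift tool xyz mm [ 1.2  0.  15.3]
```

View pics/w8.png

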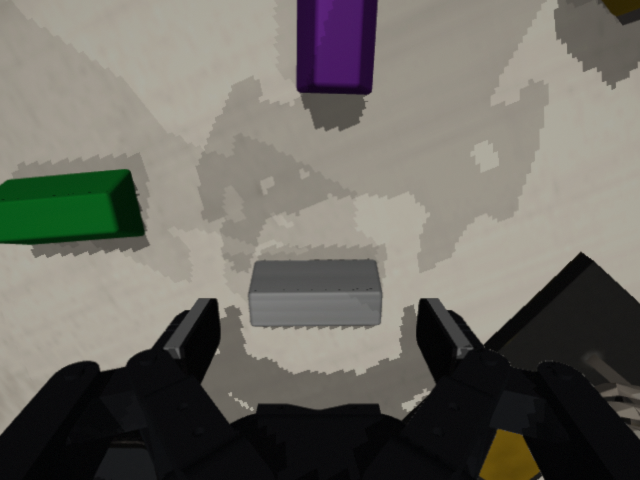

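The ingot is centred between the pads (x 248–382, against a jaw centre of 318). I'll descend and close.

step_arm([
  [0.8,0,6,0,0,-0.2,-1],
  [0,0,5,0,0,0,-1],
  [0,0,3,0,0,0,-1],
  [0,0,1,0,0,0,-1],
  [0,0,0,0,0,0,0.0],
  [0,0,0,0,0,0,0.3],
  [0,0,0,0,0,0,0.6],
  [0,0,0,0,0,0,1],
  [0,0,0,0,0,0,1],
  [0,0,0,0,0,0,1],
  [0,0,0,0,0,0,1],
], grip_force=60)

```text
time_s: 12.15
eef_pos: [0.5449, -0.39, 0.0165]
orientation: [179.9, 0.0, 67.8]
wrist_force: [0.4, -0.5, 4.5]
width: 0.687
```

```bash
python3 go.py .545 -.3897 .016 67.8
```

```text
t 12.15 pos [ 0.5449 -0.39    0.0165] rpy [1.7995e+02 2.0000e-02 6.7790e+01] F [ 0.4 -0.5  4.5] w 0.687
turn z first -0.01 then shift tool xyz mm [ 0.3 -0.   0.5]
```

Gripped. I'll lift 130 mm, carry it over the bay, and turn it crosswise.

step_arm([
  [0,0,-10,0,0,0,1],
  [0,0,-30,0,0,0,1],
  [0,0,-30,0,0,0,1],
  [0,0,-30,0,0,0,1],
  [0,0,-30,0,0,0,1],
  [25.9,-15.1,0,0,0,0,1],
  [25.9,-15.1,0,0,0,0,1],
  [25.9,-15.1,0,0,0,0,1],
  [25.9,-15.1,0,0,0,0,1],
  [25.9,-15.1,0,0,0,0,1],
  [25.9,-15.1,0,0,0,0,1],
  [25.9,-15.1,0,0,0,0,1],
  [25.9,-15.1,0,0,0,0,1],
  [25.9,-15.1,0,0,0,0,1],
  [25.9,-15.1,0,0,0,0,1],
  [25.9,-15.1,0,0,0,0,1],
  [25.9,-15.1,0,0,0,0,1],
])

```text
time_s: 13.85
eef_pos: [0.4935, -0.0323, 0.1453]
orientation: [-179.9, 0.0, 67.8]
wrist_force: [0.8, -0.3, -2.8]
width: 0.685
```

step_arm([
  [0,0,0,0,0,7.91,1],
  [0,0,0,0,0,7.91,1],
  [0,0,0,0,0,7.91,1],
  [0,0,0,0,0,7.91,1],
  [0,0,0,0,0,7.91,1],
  [0,0,0,0,0,7.91,1],
  [0,0,0,0,0,7.91,1],
  [0,0,0,0,0,7.91,1],
  [0,0,0,0,0,7.91,1],
  [0,0,0,0,0,7.91,1],
  [0,0,0,0,0,0,1],
  [0,0,0,0,0,0,1],
  [0,0,0,0,0,0,1],
])

```text
time_s: 15.15
eef_pos: [0.4942, -0.0336, 0.1457]
orientation: [180.0, 0.0, -11.2]
wrist_force: [-1.3, -0.1, -2.1]
width: 0.691
```

```bash
python3 go.py .4948 -.0335 .0505 -11.3; python3 - <<'E'
from plant import bot
import cv2
f=bot.grab_frame("wrist")["pixels"][:,:,::-1]
cv2.imwrite("pics/w9.png",f)
f=bot.grab_frame("side")["pixels"][:,:,::-1]
cv2.imwrite("pics/s9.png",f)
E
```

```text
t 15.15 pos [ 0.4942 -0.0336  0.1457] rpy [ 1.800e+02  3.000e-02 -1.115e+01] F [-1.3 -0.1 -2.1] w 0.691
turn z first 0.15 then shift tool xyz mm [ 0.6 -0.2 95.2]
```

View pics/w9.png

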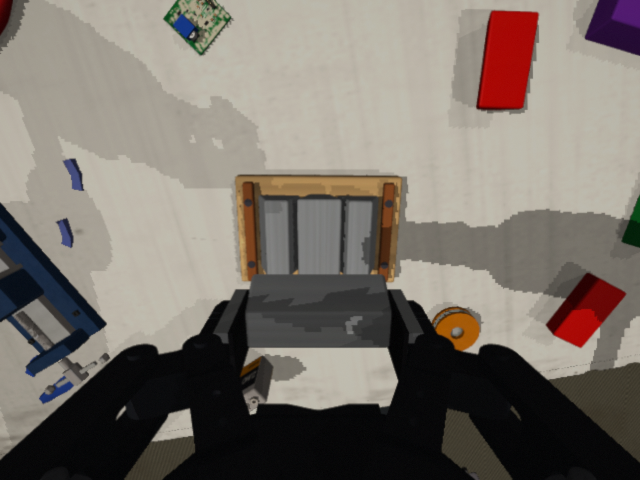

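View pics/s9.png

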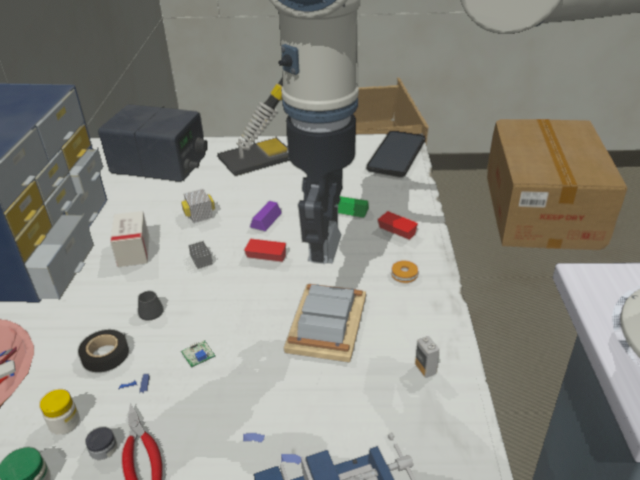

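The ingot is held square and crosswise over the layer. I'll descend to just above contact.

step_arm([
  [0.4,0,15,0,0,0.15,1],
  [0,0,18,0,0,0,1],
  [0,0,18,0,0,0,1],
  [0,0,15,0,0,0,1],
  [0,0,10,0,0,0,1],
  [0,0,7,0,0,0,1],
  [0,0,5,0,0,0,1],
  [0,0,3,0,0,0,1],
  [0,0,1,0,0,0,1],
  [0,0,0,0,0,0,1],
  [0,0,0,0,0,0,1],
])

```text
time_s: 16.35
eef_pos: [0.4951, -0.0337, 0.0545]
orientation: [-180.0, -0.1, -11.5]
wrist_force: [-0.5, -0.6, -3.3]
width: 0.683
```

```bash
python3 go.py .4948 -.0335 .0505 -11.3; python3 - <<'E'
from plant import bot
import cv2
f=bot.grab_frame("side")["pixels"][:,:,::-1]
cv2.imwrite("pics/s10.png",cv2.resize(f[250:370,255:415],None,fx=5,fy=5,interpolation=cv2.INTER_CUBIC))
E
```

```text
t 16.35 pos [ 0.4951 -0.0337  0.0545] rpy [-1.800e+02 -6.000e-02 -1.146e+01] F [-0.5 -0.6 -3.3] w 0.683
turn z first -0.16 then shift tool xyz mm [-0.4 -0.1  4. ]
```

View pics/s10.png

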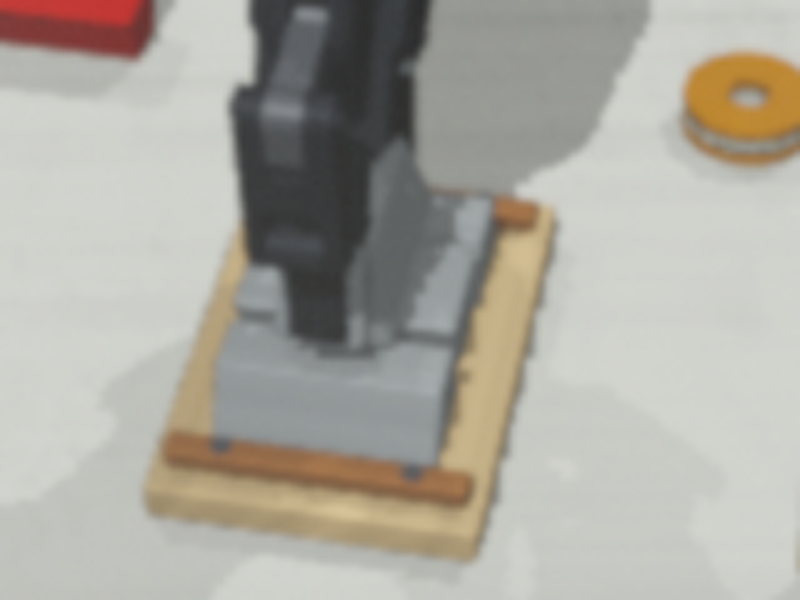

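Now 4 mm above. I'll lower gently until contact.

step_arm([
  [-0.3,0,1.2,0,0,0,1],
  [0,0,1,0,0,0,1],
  [0,0,0.8,0,0,0,1],
  [0,0,0.5,0,0,0,1],
  [0,0,0.4,0,0,0,1],
  [0,0,0,0,0,0,1],
  [0,0,0,0,0,0,1],
])

```text
time_s: 17.1
eef_pos: [0.4944, -0.0336, 0.0504]
orientation: [-180.0, 0.0, -11.5]
wrist_force: [-3.1, 0.5, 3.5]
width: 0.684
```

```bash
python3 go.py .4948 -.0335 .0505 -11.3
```

```text
t 17.1 pos [ 0.4944 -0.0336  0.0504] rpy [-180.      0.    -11.46] F [-3.1  0.5  3.5] w 0.684
turn z first -0.16 then shift tool xyz mm [ 0.3 -0.2 -0.1]
```

Contact at the expected height. I'll release and rise.

step_arm([
  [0,0,0,0,0,0,-0.6],
  [0,0,0,0,0,0,-1],
  [0,0,0,0,0,0,-1],
  [0,0,0,0,0,0,-1],
  [0,0,0,0,0,0,-1],
  [0,0,0,0,0,0,-1],
  [0,0,-10,0,0,0,-1],
  [0,0,-20,0,0,0,-1],
  [0,0,-30,0,0,0,-1],
  [0,0,-30,0,0,0,-1],
  [-30,0,-20,0,0,0,-1],
  [-30,0,0,0,0,0,-1],
  [-30,0,0,0,0,0,-1],
  [0,0,0,0,0,0,-1],
  [0,0,0,0,0,0,-1],
])

```text
time_s: 18.6
eef_pos: [0.4065, -0.0157, 0.161]
orientation: [-180.0, -0.1, -11.4]
wrist_force: [-0.2, 0.2, -0.5]
width: 0.998
```

```bash
python3 go.py .4948 -.0335 .0505 -11.3; python3 - <<'E'
from plant import bot
import cv2
f=bot.grab_frame("side")["pixels"][:,:,::-1]
cv2.imwrite("pics/s11.png",cv2.resize(f[250:370,255:415],None,fx=5,fy=5,interpolation=cv2.INTER_CUBIC))
f=bot.grab_frame("top")["pixels"][:,:,::-1]
cv2.imwrite("pics/t11.png",cv2.convertScaleAbs(cv2.resize(f[220:300,205:305],None,fx=8,fy=8,interpolation=cv2.INTER_CUBIC),alpha=1.5))
E
```

```text
t 18.6 pos [ 0.4065 -0.0157  0.161 ] rpy [-1.7999e+02 -1.5000e-01 -1.1450e+01] F [-0.2  0.2 -0.5] w 0.998
turn z first -0.15 then shift tool xyz mm [9.010e+01 1.000e-01 1.105e+02]
```

View pics/s11.png

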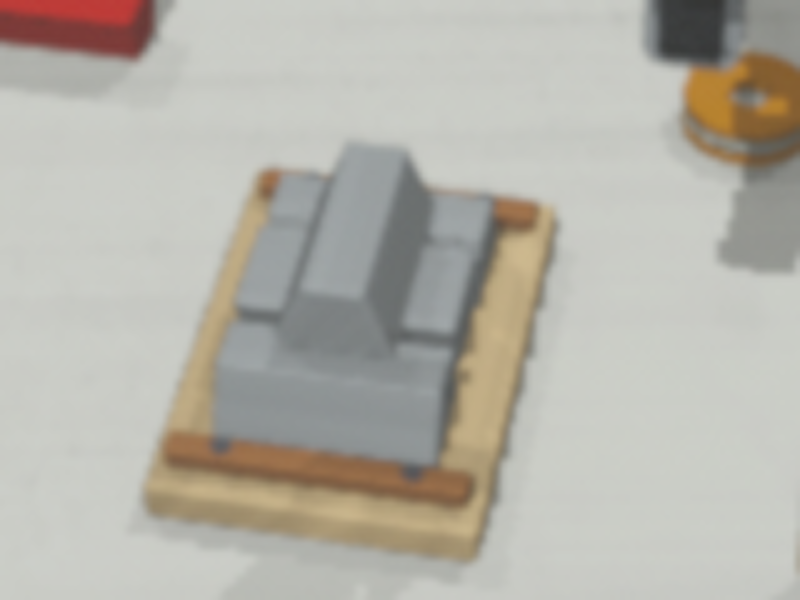

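View pics/t11.png

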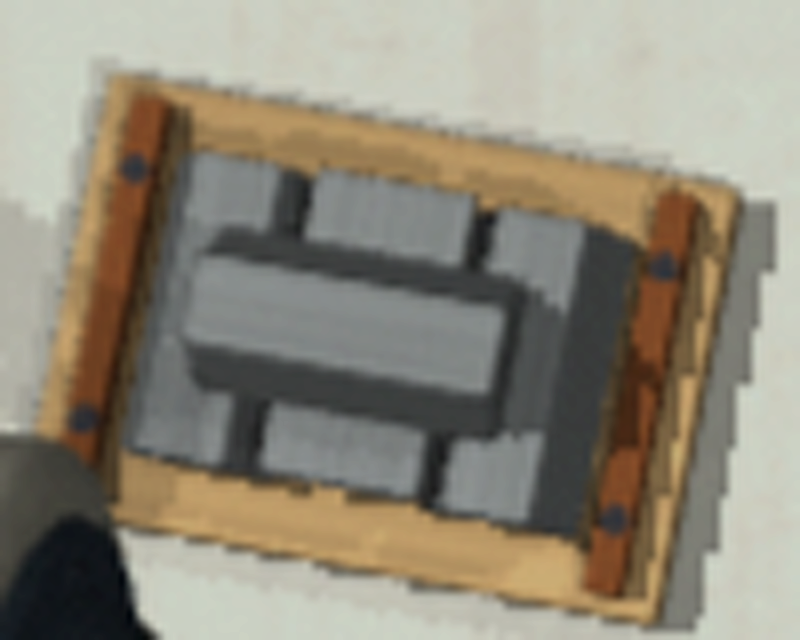

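Both views show the crosswise ingot flat on the middle of the level layer. I'll run one numeric check and then hand in.

```bash
python3 - <<'E'
from h import *
from plant import bot
f=bot.grab_frame("top")
m=[[.009,.03,.056],[.009,-.03,.056],[-.009,-.03,.056],[-.009,.03,.056]]
r=fit(f,m,full([(205,250),(508,302),(492,397),(183,342)],205,220,8),[.495,-.03,-.2]);print("upper",r[0][:2],np.degrees(r[0][2]),r[1])
m=[[.03,.016,.034],[.03,-.016,.034],[-.03,-.016,.034],[-.03,.016,.034]]
r=fit(f,m,full([(315,170),(476,195),(418,498),(258,472)],205,220,8),[.495,-.03,-.2]);print("mid",r[0][:2],np.degrees(r[0][2]),r[1])
print(bot.job_done())
E
```

```text
upper [ 0.49537742 -0.03415164] -10.960854079578054 [0.72 0.6  0.37 0.26]
mid [ 0.49529213 -0.03441571] -10.705290032261011 [0.48 0.15 0.46 0.22]
the job is handed in; nothing more can be done
None
```

I laid the inverted ingot lengthwise in the gap. I then set the upright ingot flat across the middle of that layer, crosswise to it. The job was handed in at about 19 s of the 45 s allowed, with the gripper open and clear of everything.

- **Position:** the last top-camera fits put the inverted ingot at (0.4953, −0.0344) m, yaw −10.7°, and the crosswise one at (0.4954, −0.0342) m, turned −11.0° (square to the layer within about 0.3°). The bay measured about (0.495, −0.0335) m at −11.3°, so both are within about 1 mm and 1° of it.
- **Level and seating:** the side and top views show the layer level with its ends in line and the upper ingot flat on it. Each ingot touched down at the expected height.
- **Forces:** the wrist force readings stayed under 5 N.
- **Other parts:** I did not touch the red, green or purple look-alikes.
- **Disagreements:** no check failed. The cameras differed from one another by up to about 2 mm and 2°, mostly within their stated accuracy.

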